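# Stow the swab and index the sample carriage

## Robot

A 7-joint arm with a two-finger parallel gripper is mounted at the origin on a cart in front of the work surface, level with it; the furniture and walls round the work are solid. World frame = base frame: x ahead of the robot, y to its left, z up, the work surface at z = 0. Lengths are in m, angles in rad, forces in N, time in s.
With the tool pointing down it reaches from about 0.425 to 0.925 m from the base axis. Payload 6.8 kg.
Tool frame: the origin (TCP) lies between the finger pads; the fingertips stand 14 mm ahead of it and the grasp point (between the pads) lies 5 mm behind it; z points along the fingers, y is the line along which they close (so a half turn about z gives the same grasp; the last joint's range is limited). The gripper opens to 85 mm and grips with 20 to 120 N. Pads are 22 mm wide; open, the fingers measure 114 mm over their backs; the gripper's body (76 mm by 85 mm) begins 54 mm behind the grasp point. The pads swing forward as they close: fully open they stand 13 mm farther back than shut.
Start: joints at [-1.337, 0.477, 0.022, 1.555, -0.011, 1.109, -0.083], TCP at [0.226, 0.636, 0.221] pointing down, gripper open.
Joint ranges: [-2.96, 2.96], [-0.34, 2.1], [-1.41, 1.46], [0.24, 2.44], [-1.37, 4.51], [0.17, 1.92], [-2.96, 2.96]. Speed limits (rad/s): [2.39, 2.39, 3.14, 3.14, 3.14, 3.14, 3.14].

## Interface

Orientations are given as a rotation vector (axis times angle).
In Python, from bench import r, eyes, ticket gives the robot as it stands. The module is installed in compiled form; this text tells all that it offers.
- The arm moves only by the tool arm_command, never from a script. Its argument "plan" is text: rows parted by semicolons, each of 4 numbers parted by spaces: the shift along the tool's x, y, z in m, then the turn about the tool's z in degrees. In form: tx ty tz yaw; .... A call has 1 to 20 rows; each row shifts and turns the commanded pose from where the row before left it, along the tool's axes as they then stand; what a row does not reach is not made up. A row lasts 1/8 s, in which the tool goes at most 62.5 mm and 10.7 degrees, less where a joint would pass 70% of its speed; a pose out of reach is approached as far as the arm can. A call is refused whole if a number of a shift passes 0.0625 or a number of a turn 10.7, either way. A call with a gripper value outside its range is refused whole. "hand" is the closure, from -1 (fully open) to 1 (shut), set as the call begins (left out, the last holds). The fingers move at their own pace and stop on an object; "grip_force" is the grip in N (left out, the last holds). Time passes only in rows, so rows that do not move let the fingers close. It gives the time, the measured TCP pose, the force, the opening and the grip force at its end, in the units of the state.
- r.get_obs(): the state, without advancing time (a new reading comes with each control period).
- eyes.grab_frame(name): name is "scene" or "top" or "wrist"; returns (picture, depth): 400x640x3 uint8, red, green, blue; 400x640 float32, m along the optical axis (not along the pixel's ray), 0 where there is no reading.
- eyes.calibration(name): a dict with "fov_y" (degrees; the focal length in pixels is half the picture's height over the tangent of half this angle, whatever the lens; pixels are square), "cx", "cy" (the principal point, pixels), "origin" and "attitude" of the camera in the world; the wrist camera has in their place "tool_from_camera" (4x4, takes a point from camera to tool coordinates, whose origin is the TCP and whose axes are the flange's). Camera axes: x right, y up, looking along -z (the intrinsics and any distortion apply to the point x, -y, -z); pixel columns grow to the right and rows downward; lengths in m; the calibration is good to about 2 mm. The wrist camera is an equidistant fisheye: a pixel r from the principal point sees the ray r / f radians off the axis. A picture is of the moment at which its call begins: read the wrist's pose just before it. calibration takes no time and is no camera call.
- ticket.hand_in(): hands the job in; it is judged then, once.
The state is a dict: "clock": time; "joints": joint angles; "qvel": joint speeds; "tau": joint torques, N m; "tcp_pos": TCP position; "orientation": TCP orientation; "contact_force": force on the tool from outside, world axes, zero at the start; "moment": the same for the moment, N m; "grip_width": finger opening in m; "gripper_force": force on a finger pad.
Only numpy, scipy, OpenCV 4.12 (cv2) and the standard library are available. Lean on these libraries where they do the work, as an engineer would, in place of code of your own. Each camera call takes 0.05 s, during which the arm holds its last target. There are 200 camera calls.

## Task

Take the blue-capped swab from its stand and push it down into the amber vial on the blue carriage until its collar sits on the vial's rim. Then pull up the red lock plunger, slide the carriage one hole along the rail towards the red end stop, and let the pin drop fully home in that next hole. Finish while still gripping the plunger's red knob with the pin held home; leave the yellow-capped swab, the flint and the flat sherd where they are.

Things in the scene. Friction and masses are not known exactly. Their poses are not given: they have to be found in the camera images.
- rail: aluminium indexing rail, 46 x 276 x 22 mm, screwed to the table by four feet (94 mm wide over the feet). Origin: centre of its underside, on the table. The rail runs along its own y axis; the red end stop (36 mm high) is at its +y end, a black one at its -y end. Its top strip has four square holes, 11 mm wide and 45 mm apart, on the centre line at y = -67.5, -22.5, +22.5 and +67.5 mm
- carriage (a joint): slide of the blue carriage (62 mm wide, 130 mm long, top 34 mm above the table) along the rail's +y, in m: 0 with the pin over the hole where it starts (rail y = -22.5 mm), 0.045 over the next hole towards the red end stop, 0.090 over the one after. Friction about 2 N; runs freely while the pin is out, with about 1.5 mm of play each way while the pin is in a hole
- plunger (a joint): height of the spring lock plunger above its home position, in m: 0 pin fully home, 0.022 pulled right up. It moves straight up and down with the knob. The pin clears the rail above 0.012; with the pin out and released it rides on the rail and drops in at the next hole. The spring pushes it down with 3 N at home and 6 N pulled up
- knob_grip (a point): point to grip on the plunger's red ribbed knob (upright cylinder, 18 mm diameter, 36 mm tall, with a collar of 25 mm diameter, 3 mm thick, at its foot): on the knob's axis, 26 mm above the collar's underside and 10 mm below the knob's top; 96 mm above the table when home. Moves with the plunger; its axes are those of the rail
- vial_mouth (a point): centre of the amber vial's rim, 94 mm above the table; the vial stands upright, fixed on the carriage, 75 mm from the knob's axis on the side away from the red end stop. Rim 25 mm in diameter, funnelled over 6 mm down to a bore of 10 mm; inner floor 58 mm below the rim
- blue_swab: swab with a blue cap, loose, upright, tip down, about 25 g. Origin: tip of its white stick (6 mm diameter, 52 mm long); z points up to the cap. Above the stick: a blue collar (25 mm diameter, 3 mm thick, underside 52 mm above the tip), then an upright ribbed blue cylinder to grip (16 mm diameter, 34 mm tall, top 89 mm above the tip). It starts in a stand whose rim is 62 mm above the table
- blue_swab_collar (a point): centre of the underside of the blue swab's collar, 52 mm above its tip; it lies on the vial's rim when the swab is fully in
- yellow_swab: the same swab with a yellow cap, standing in another stand: a bystander. Origin: tip of its stick
- blue_stand: white stand, fixed, 62 mm high, 25 mm in diameter at the rim with a 50 mm foot, holding the blue swab in a 10 mm bore 56 mm deep. Origin: centre of its underside
- yellow_stand: the same white stand, holding the yellow swab
- flint: lump of dark flint, 37 x 43 x 31 mm, loose on the table: a bystander
- flat_sherd: flat buff potsherd, 46 x 85 x 14 mm, loose on the table: a bystander
Things that resemble listed ones, but are neither listed nor needed, are in the scene too. Several things have the shape of the blue_swab; the one meant has the colours described above.

How it is judged:
By the outcome, as a careful person would: the job done as asked, in the order asked, and still so for the second after the job is handed in, while the arm keeps its last pose, push and grip.
It also fails if it takes over 54 s, if anything falls off the work surface, if the arm or the gripper's body presses on something with over 40 N, if the wrist force passes 120 N, or if a joint passes its speed limit or range.

## Working session

There is one attempt and no reset: what is moved stays moved. The work goes in short steps, Python scripts to look and compute and a tool call to move; the robot and the scene stay as the last step left them, time stands still between calls to the robot, and variables do not carry over. Pictures are saved under pics/ and viewed, at most 10 in all, crops included, and the job is handed in when it is done.

Besides the shell and the picture viewer there is one more tool, called as a command line: name --argument value ..., lists and objects as JSON in quotes. arm_command: Moves the arm, as the interface text tells. Its arguments: {"type":"object","properties":{"plan":{"type":"string"},"hand":{"type":"number"},"grip_force":{"type":"number"}},"required":["plan"]}

```bash
mkdir -p pics
cat > h.py <<'E'
import numpy as np, cv2
from scipy.spatial.transform import Rotation as R
from bench import r, eyes, ticket
def att(c):
    a=np.array(c["attitude"],float)
    return a if a.shape==(3,3) else (R.from_rotvec(a).as_matrix() if a.size==3 else R.from_quat(a).as_matrix())
def world(name,u,v,d,c=None,obs=None):
    c=c or eyes.calibration(name); f=200/np.tan(np.radians(c["fov_y"])/2)
    x=(np.asarray(u,float)-c["cx"])/f; y=(np.asarray(v,float)-c["cy"])/f
    if name=="wrist":
        t=np.hypot(x,y); k=np.where(t>1e-9,np.tan(t)/np.maximum(t,1e-9),1); x=x*k;y=y*k
    p=np.stack([x*d,-y*d,-np.asarray(d)+0*x],-1)
    if name=="wrist":
        T=np.array(c["tool_from_camera"]); p=p@T[:3,:3].T+T[:3,3]
        return p@R.from_rotvec(obs["orientation"]).as_matrix().T+np.array(obs["tcp_pos"])
    return p@att(c).T+np.array(c["origin"])
E
python3 - <<'E'
from h import *
o=r.get_obs(); print(o)
for n in("scene","top","wrist"):
    print(n,eyes.calibration(n))
    p,d=eyes.grab_frame(n); np.savez(f"{n}0.npz",p=p,d=d); cv2.imwrite(f"pics/{n}0.png",p[...,::-1])
E
```

```text
{'clock': 0.0, 'joints': array([-1.33708249,  0.47778974,  0.0223304 ,  1.55648277, -0.0114602 ,
        1.109262  , -0.08309542]), 'qvel': array([ 2.71023077e-04, -2.34491695e-03,  1.90509633e-03,  1.45065758e-03,
       -9.79832446e-05, -7.14314977e-04,  1.95444007e-03]), 'tau': array([-6.31594794e-04, -5.96453619e+01,  1.60765328e+00, -2.81199324e+01,
        1.24118550e-02,  9.16584424e-03,  7.85843241e-06]), 'tcp_pos': array([0.22607349, 0.63536375, 0.22031927]), 'orientation': array([-5.34204904e-01, -3.09569361e+00,  2.83999843e-03]), 'contact_force': array([-0.05976348,  0.23480696,  0.6325175 ]), 'moment': array([ 0.02133004,  0.06035884, -0.01455677]), 'gripper_force': 0.0, 'grip_width': 0.08542932464744388}
scene {'fov_y': 53.79576428881636, 'cx': 313.7026953716549, 'cy': 197.4961605885228, 'origin': array([0.08397952, 0.46483772, 0.55353007]), 'attitude': array([ 0.4671499 , -1.177315  , -2.17970994])}
top {'fov_y': 55.48554994766376, 'cx': 323.5639944276248, 'cy': 200.7487849035761, 'origin': array([ 0.41148651, -0.07378823,  0.93598703]), 'attitude': array([ 0.12983907, -0.12022636, -1.55579619])}
wrist {'fov_y': 65.70646984690485, 'cx': 327.62079008433625, 'cy': 193.66321604677358, 'tool_from_camera': array([[ 4.87497521e-04,  9.55965874e-01,  2.93477442e-01,
         7.39728529e-02],
       [ 9.99999518e-01, -2.15990966e-04, -9.57543078e-04,
        -3.33249339e-04],
       [-8.51990030e-04,  2.93477768e-01, -9.55965519e-01,
        -1.52965667e-01],
       [ 0.00000000e+00,  0.00000000e+00,  0.00000000e+00,
         1.00000000e+00]])}
```

View pics/top0.png

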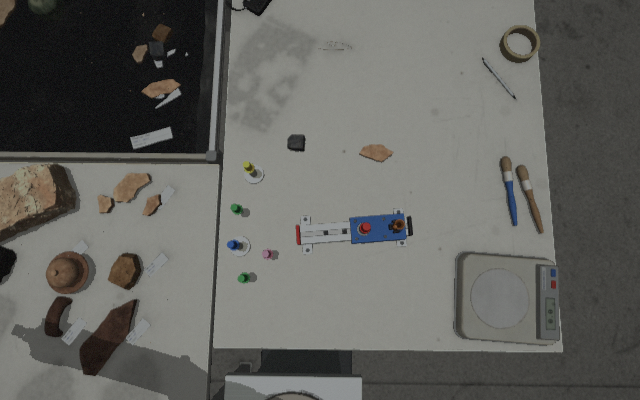

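View pics/scene0.png

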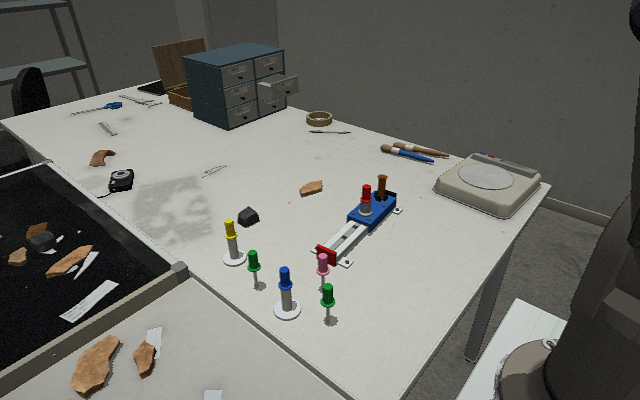

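The top view shows the blue swab at about (234,244) in its stand, the rail from its red stop (298,234) to its black stop (409,226), the red knob at (365,228) and the amber vial at (397,225). In the scene view these are blue (285,275), knob (366,193) and vial (382,187). Green and pink look-alikes stand beside the blue swab. I'll measure with depth and colour.

Run:
```python
from h import *
vv,uu=np.mgrid[:400,:640]
for n in("top","scene"):
    z=np.load(n+"0.npz"); p,d=z["p"],z["d"]; W=world(n,uu,vv,d)
    h=cv2.cvtColor(p,cv2.COLOR_RGB2HSV); H,S,V=[h[...,i].astype(int) for i in range(3)]
    ok=(d>0)&(S>110)&(V>50)
    M={"red":((H<5)|(H>174)),"blue":(H>100)&(H<125),"yellow":(H>24)&(H<35),"green":(H>45)&(H<85),"pink":None,"amber":(H>8)&(H<22)}
    M["pink"]=None
    for k,m in M.items():
        if m is None: m2=(d>0)&(H>160)&(H<176)&(S>60)
        else: m2=ok&m
        nc,L,st,c=cv2.connectedComponentsWithStats(m2.astype(np.uint8))
        for i in range(1,nc):
            q=W[L==i]
            if st[i,4]<12 or not(.3<np.median(q[:,0])<.9 and abs(np.median(q[:,1]))<.4): continue
            t=q[q[:,2]>np.percentile(q[:,2],90)-.006]
            print(n,k,st[i,4],c[i].round(),"med",np.median(q,0).round(4),"top",((t.min(0)+t.max(0))/2).round(4),"ext",np.ptp(t,axis=0).round(3),len(t),"zmax",q[:,2].max().round(4))
    f=(d>0)&(S<60)&(V>100); q=W[f&(abs(W[...,2])<.02)&(W[...,0]>.3)&(W[...,0]<.7)&(abs(W[...,1])<.3)]; print(n,"table z",np.median(q[:,2]))
```

```text
top red 92 [365. 227.] med [ 0.4878 -0.1593  0.1031] top [ 0.4892 -0.1613  0.1057] ext [0.015 0.017 0.008] 49 zmax 0.1096
top red 63 [298. 234.] med [ 0.4759 -0.0075  0.036 ] top [ 0.4759 -0.0067  0.036 ] ext [0.042 0.008 0.007] 60 zmax 0.0395
top blue 1016 [377. 229.] med [ 0.4879 -0.1962  0.0343] top [ 0.4927 -0.1961  0.04  ] ext [0.068 0.131 0.019] 992 zmax 0.0495
top blue 78 [233. 245.] med [0.4477 0.1332 0.0957] top [0.4478 0.1357 0.0985] ext [0.013 0.015 0.008] 40 zmax 0.1026
top yellow 76 [248. 167.] med [0.6257 0.1078 0.0913] top [0.6279 0.1091 0.0983] ext [0.013 0.014 0.007] 35 zmax 0.1017
top green 62 [236. 209.] med [0.5293 0.1322 0.0863] top [0.5301 0.1341 0.0892] ext [0.011 0.013 0.007] 33 zmax 0.0929
top green 65 [243. 278.] med [0.3746 0.1085 0.0872] top [0.3756 0.1103 0.0888] ext [0.015 0.014 0.006] 36 zmax 0.0918
top pink 38 [270. 254.] med [0.4279 0.0536 0.0571] top [0.4284 0.054  0.0841] ext [0.011 0.003 0.009] 7 zmax 0.0888
top amber 69 [399. 224.] med [ 0.4964 -0.2354  0.0919] top [ 0.4966 -0.236   0.0932] ext [0.018 0.023 0.008] 52 zmax 0.097
top table z 0.00022
[... 831 characters left out ...]
866] ext [0.015 0.015 0.007] 69 zmax 0.0901
scene pink 222 [323. 264.] med [0.4263 0.0661 0.0687] top [0.4294 0.0631 0.0866] ext [0.016 0.016 0.007] 63 zmax 0.0901
scene amber 122 [382. 184.] med [ 0.4941 -0.2304  0.0797] top [ 0.4987 -0.2357  0.0906] ext [0.024 0.024 0.006] 38 zmax 0.0938
scene amber 198 [311. 188.] med [ 0.6819 -0.1936  0.0123] top [ 0.6849 -0.1947  0.0118] ext [0.042 0.082 0.008] 168 zmax 0.0156
scene amber 521 [ 69. 260.] med [0.8369 0.3501 0.0398] top [0.8399 0.3478 0.0396] ext [0.048 0.095 0.008] 468 zmax 0.0434
scene amber 450 [144. 357.] med [0.5445 0.3597 0.0143] top [0.5455 0.3579 0.0133] ext [0.051 0.037 0.007] 426 zmax 0.0169
scene table z -0.00029772980834485985
```

arm_command --plan "0 0 0 9.34; 0 0 0 9.34; 0 0 0 9.34; 0 0 0 9.34; 0 0 0 9.34; 0 0 0 9.34; 0 0 0 9.34; 0 0 0 0" --hand -0.2 --grip_force 40

```text
clock: 1.15
tcp_pos: [0.226, 0.6358, 0.2209]
orientation: [2.119, 2.318, -0.001]
contact_force: [0.8, 0.0, 0.9]
grip_width: 0.0512
gripper_force: 0.0
```

```bash
cat >> h.py <<'E'
def to(p):
    o=r.get_obs(); A=R.from_rotvec(o["orientation"]).as_matrix()
    y=A[:,1]; print("t",o["clock"],"tcp",o["tcp_pos"].round(4),"tool d",(A.T@(np.array(p)-o["tcp_pos"])).round(4),"y az",np.degrees(np.arctan2(y[1],y[0])).round(2),"zax",A[:,2].round(3),"F",o["contact_force"].round(1),"w",round(float(o["grip_width"]),4))
E
python3 -c "
from h import *
to([.448,.137,.2])"
```

```text
t 1.15 tcp [0.226  0.6358 0.2209] tool d [-0.5167  0.1765  0.0213] y az 5.13 zax [ 0.    -0.001 -1.   ] F [0.8 0.  0.9] w 0.0512
```

arm_command --plan "-0.0517 0.0176 0.002 0; -0.0517 0.0176 0.002 0; -0.0517 0.0176 0.002 0; -0.0517 0.0176 0.002 0; -0.0517 0.0176 0.002 0; -0.0517 0.0176 0.002 0; -0.0517 0.0176 0.002 0; -0.0517 0.0176 0.002 0; -0.0517 0.0176 0.002 0; -0.0517 0.0176 0.002 0; 0 0 0 0; 0 0 0 0"

```text
clock: 2.65
tcp_pos: [0.4468, 0.1369, 0.2013]
orientation: [-2.119, -2.319, -0.0]
contact_force: [-0.3, 0.5, 0.1]
grip_width: 0.0512
gripper_force: 0.0
```

Run:
```python
from h import *
to([.448,.137,.085]); o=r.get_obs()
p,d=eyes.grab_frame("wrist"); cv2.imwrite("pics/w1.png",p[...,::-1])
vv,uu=np.mgrid[:400,:640]; W=world("wrist",uu,vv,d,obs=o)
h=cv2.cvtColor(p,cv2.COLOR_RGB2HSV); m=(h[...,0]>100)&(h[...,0]<125)&(h[...,1]>110)&(h[...,2]>40)&(d>0)
m&=np.linalg.norm(W[...,:2]-[.448,.137],axis=-1)<.05
q=W[m]; v=vv[m]; print(len(q),q.min(0).round(4),q.max(0).round(4),uu[m].mean(),v.mean())
t=q[q[:,2]>q[:,2].max()-.006]; print(((t.min(0)+t.max(0))/2).round(4),np.median(t,0).round(4),np.ptp(t,axis=0).round(4),len(t))
c=q[(q[:,2]>.070)&(q[:,2]<.09)]
if len(c)>20:
    A=np.c_[2*c[:,:2],np.ones(len(c))]; s=np.linalg.lstsq(A,(c[:,:2]**2).sum(1),rcond=None)[0]; print("circ",s[:2],np.sqrt(s[2]+s[0]**2+s[1]**2))
```

```text
t 2.65 tcp [0.4468 0.1369 0.2013] tool d [-0.      0.0012  0.1163] y az 5.16 zax [-0.  0. -1.] F [-0.3  0.5  0.1] w 0.0512
551 [0.4381 0.1299 0.0433] [0.4606 0.1494 0.1008] 329.5716878402904 181.20508166969148
[0.4491 0.1381 0.0985] [0.4494 0.1383 0.0992] [0.0148 0.0159 0.0047] 256
circ [0.44944945 0.1377254 ] 0.00773418933539357
```

View pics/w1.png

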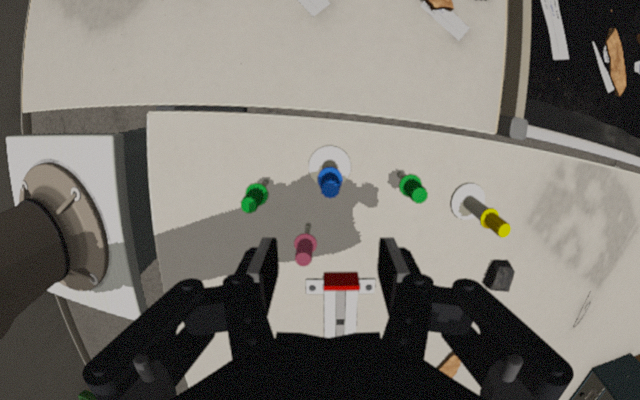

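The wrist view shows the blue cap at (330,182) centred between the fingers, with the pink and green look-alikes clear of the finger path. Measured axis is (0.449, 0.138) with top 0.099, which matches the given heights. Descending.

arm_command --plan "0.001 0.0022 0.02 0; 0 0 0.025 0; 0 0 0.025 0; 0 0 0.02 0; 0 0 0.015 0; 0 0 0.0085 0; 0 0 0.005 0; 0 0 0 0; 0 0 0 0"

```text
clock: 3.82
tcp_pos: [0.4494, 0.1377, 0.0832]
orientation: [2.122, 2.317, 0.001]
contact_force: [0.3, 0.0, 0.1]
grip_width: 0.051
gripper_force: 0.0
```

arm_command --plan "0 0 0 0; 0 0 0 0; 0 0 0 0; 0 0 0 0; 0 0 0 0; 0 0 0 0" --hand 1 --grip_force 40

```text
clock: 4.58
tcp_pos: [0.4491, 0.1377, 0.0831]
orientation: [-2.122, -2.317, -0.0]
contact_force: [-2.1, -0.4, 6.2]
grip_width: 0.0131
gripper_force: 39.1
```

```bash
python3 -c "
from h import *
to([.4965,-.235,.19])"
```

```text
t 4.575 tcp [0.4491 0.1377 0.0831] tool d [-0.3754  0.0145 -0.1071] y az 5.03 zax [ 0.  0. -1.] F [-2.1 -0.4  6.2] w 0.0131
```

arm_command --plan "0 0 -0.005 0; 0 0 -0.015 0; 0 0 -0.025 0; 0 0 -0.03 0; 0 0 -0.025 0; 0 0 -0.01 0; 0 0 0 0; 0 0 0 0"

```text
clock: 5.58
tcp_pos: [0.4484, 0.1374, 0.192]
orientation: [-2.121, -2.317, 0.002]
contact_force: [0.4, -0.2, -0.0]
grip_width: 0.0126
gripper_force: 39.0
```

Run:
```python
from h import *
to([.4965,-.235,.20])
p,d=eyes.grab_frame("scene"); cv2.imwrite("pics/s2.png",cv2.resize(p[130:330,180:430,::-1],None,fx=3,fy=3,interpolation=cv2.INTER_CUBIC))
p,d=eyes.grab_frame("wrist"); cv2.imwrite("pics/w2.png",p[...,::-1])
```

```text
t 5.575 tcp [0.4484 0.1374 0.192 ] tool d [-0.3752  0.0152 -0.0078] y az 5.04 zax [-0.001 -0.001 -1.   ] F [ 0.4 -0.2 -0. ] w 0.0126
```

View pics/s2.png

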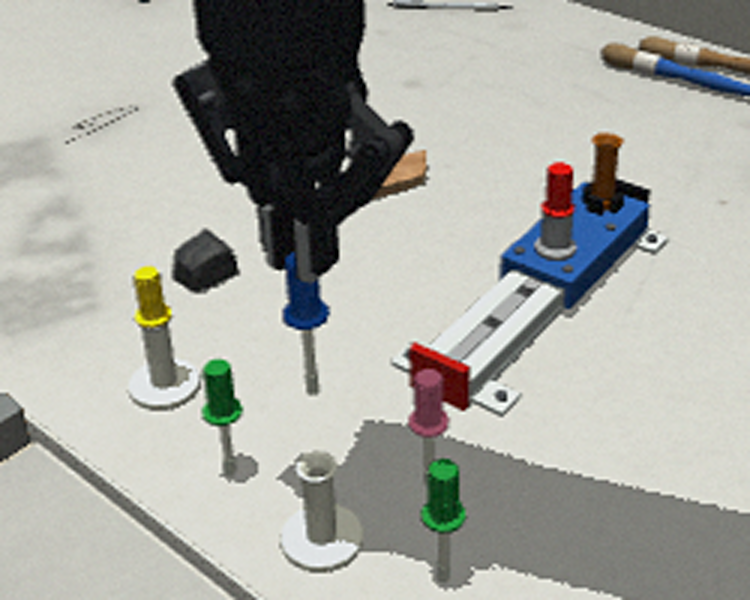

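The picture shows the blue swab hanging in the gripper, collar at crop (305,318) and tip at (313,393), with the stand empty. It sits a bit lower in the fingers than expected, so I'll measure height and tilt.

```bash
cat >> h.py <<'E'
vv,uu=np.mgrid[:400,:640]
def swab(n):
    o=r.get_obs(); t=o["tcp_pos"]
    p,d=eyes.grab_frame(n); W=world(n,uu,vv,d,obs=o); h=cv2.cvtColor(p,cv2.COLOR_RGB2HSV).astype(int)
    near=(d>0)&(np.linalg.norm(W[...,:2]-t[:2],axis=-1)<.03)&(W[...,2]<t[2]+.02)&(W[...,2]>t[2]-.12)
    b=near&(h[...,0]>100)&(h[...,0]<125)&(h[...,1]>110)&(h[...,2]>35)
    s=near&(h[...,1]<70)&(h[...,2]>60)&(W[...,2]<t[2]-.035)
    print(n,"tcp",t.round(4))
    for k,m in(("blue",b),("stick",s)):
        q=W[m]
        if len(q)<8: print(k,len(q)); continue
        print(k,len(q),"z",np.percentile(q[:,2],[1,99]).round(4))
        for z0 in np.arange(q[:,2].min(),q[:,2].max(),.008):
            c=q[(q[:,2]>=z0)&(q[:,2]<z0+.008)]
            if len(c)>3: print("  ",(z0+.004).round(4),np.median(c[:,:2],0).round(4),np.ptp(c[:,:2],axis=0).round(4),len(c))
E
python3 -c "
from h import *
swab('scene'); swab('wrist')"
```

```text
scene tcp [0.4484 0.1373 0.1919]
blue 210 z [0.1719 0.2081]
   0.1749 [0.4425 0.1432] [0.0226 0.0231] 85
   0.1829 [0.4426 0.1415] [0.0128 0.0136] 41
   0.1909 [0.4429 0.1421] [0.0109 0.0117] 40
   0.1989 [0.4459 0.144 ] [0.0148 0.0082] 24
   0.2069 [0.4512 0.1437] [0.0147 0.0117] 20
stick 70 z [0.1201 0.1568]
   0.124 [0.4454 0.1394] [0.005  0.0055] 17
   0.132 [0.4456 0.1387] [0.0061 0.005 ] 15
   0.14 [0.447  0.1393] [0.0046 0.0044] 14
   0.148 [0.4463 0.1388] [0.0046 0.0044] 14
   0.156 [0.4466 0.139 ] [0.0027 0.0053] 10
wrist tcp [0.4486 0.1373 0.192 ]
blue 1666 z [0.1732 0.2094]
   0.1763 [0.4477 0.1436] [0.0237 0.0167] 508
   0.1843 [0.4481 0.1439] [0.0162 0.0093] 149
   0.1923 [0.4482 0.1439] [0.0149 0.0053] 148
   0.2003 [0.4487 0.1441] [0.0133 0.0056] 159
   0.2083 [0.4492 0.1387] [0.0161 0.0194] 702
stick 105 z [0.1209 0.1458]
   0.1245 [0.4478 0.1395] [0.0069 0.0033] 33
   0.1325 [0.4478 0.1392] [0.0067 0.0045] 39
   0.1405 [0.4479 0.1391] [0.0056 0.0036] 30
```

arm_command --plan "-0.02 0.0016 -0.002 0; -0.04 0.0016 -0.002 0; -0.04 0.0016 0 0; -0.04 0.0016 0 0; -0.04 0.0016 0 0; -0.04 0.0016 0 0; -0.04 0.0016 0 0; -0.04 0.0016 0 0; -0.04 0.0016 0 0; -0.025 0.0016 0 0; -0.01 0 0 0; 0 0 0 0; 0 0 0 0; 0 0 0 0"

```text
clock: 7.52
tcp_pos: [0.4981, -0.2333, 0.1967]
orientation: [-2.119, -2.318, -0.001]
contact_force: [0.6, -0.3, -0.3]
grip_width: 0.0135
gripper_force: 39.0
```

Run:
```python
from h import *
to([.4975,-.2345,.196])
o=r.get_obs()
for n in("wrist","scene"):
    p,d=eyes.grab_frame(n); np.savez(n+"3.npz",p=p,d=d,t=o["tcp_pos"],q=o["orientation"]); cv2.imwrite(f"pics/{n}3.png",p[...,::-1])
    W=world(n,uu,vv,d,obs=o); h=cv2.cvtColor(p,cv2.COLOR_RGB2HSV).astype(int)
    am=(d>0)&(h[...,0]>6)&(h[...,0]<24)&(h[...,1]>90)&(np.linalg.norm(W[...,:2]-[.4975,-.2345],axis=-1)<.03)
    q=W[am]; t=q[q[:,2]>q[:,2].max()-.008]; print(n,"amber",len(q),q[:,2].max(),t.min(0).round(4),t.max(0).round(4),((t.min(0)+t.max(0))/2).round(4))
    re=(d>0)&((h[...,0]<5)|(h[...,0]>174))&(h[...,1]>110)&(np.linalg.norm(W[...,:2]-[.4905,-.1595],axis=-1)<.03)
    q=W[re]; t=q[q[:,2]>.098]; print(n,"knob",len(q),q[:,2].max(),t.min(0).round(4),t.max(0).round(4),((t.min(0)+t.max(0))/2).round(4))
    swab(n)
a=np.load("wrist3.npz")["p"][100:320,200:460,::-1]; cv2.imwrite("pics/w3c.png",cv2.resize(a,None,fx=3,fy=2.7))
```

```text
t 7.525 tcp [ 0.4981 -0.2333  0.1967] tool d [-0.0011 -0.0007  0.0007] y az 5.14 zax [-0.     0.001 -1.   ] F [ 0.6 -0.3 -0.3] w 0.0135
wrist amber 1513 0.3131112323874883 [ 0.4695 -0.2259  0.3051] [ 0.5222 -0.2117  0.3131] [ 0.4959 -0.2188  0.3091]
wrist knob 582 0.10836698107141077 [ 0.4824 -0.17    0.103 ] [ 0.5005 -0.1517  0.1084] [ 0.4914 -0.1608  0.1057]
wrist tcp [ 0.4981 -0.2335  0.1968]
blue 1666 z [0.1777 0.214 ]
   0.18 [ 0.4973 -0.227 ] [0.0231 0.0176] 495
   0.188 [ 0.4977 -0.2269] [0.0157 0.0088] 138
   0.196 [ 0.4977 -0.2268] [0.015  0.0052] 164
   0.204 [ 0.4977 -0.2267] [0.0122 0.0052] 150
   0.212 [ 0.4988 -0.2319] [0.0157 0.02  ] 719
stick 92 z [0.0941 0.1506]
   0.1298 [ 0.4974 -0.2308] [0.0045 0.0015] 21
   0.1378 [ 0.4974 -0.2316] [0.0067 0.0057] 39
   0.1458 [ 0.4975 -0.2316] [0.0049 0.0017] 27
scene amber 188 0.32640006660455645 [ 0.4749 -0.2222  0.3187] [ 0.5098 -0.2217  0.3264] [ 0.4923 -0.2219  0.3225]
scene knob 148 0.10706631082728413 [ 0.4817 -0.1692  0.0983] [ 0.497  -0.1499  0.1071] [ 0.4894 -0.1596  0.1027]
scene tcp [ 0.4981 -0.2339  0.1969]
blue 128 z [0.1765 0.213 ]
   0.1802 [ 0.4931 -0.2275] [0.0212 0.0203] 42
   0.1882 [ 0.4943 -0.2279] [0.012 0.011] 23
   0.1962 [ 0.4943 -0.2291] [0.0118 0.0156] 23
   0.2042 [ 0.4959 -0.2265] [0.0121 0.0084] 20
   0.2122 [ 0.5004 -0.2279] [0.0151 0.017 ] 20
stick 46 z [0.0797 0.1604]
   0.1307 [ 0.497  -0.2328] [0.0053 0.0048] 9
   0.1387 [ 0.4962 -0.2321] [0.0062 0.0044] 11
   0.1467 [ 0.4979 -0.2325] [0.0045 0.0033] 5
   0.1547 [ 0.4958 -0.2315] [0.0037 0.0057] 9
   0.1627 [ 0.4964 -0.2313] [0.0032 0.0032] 4
```

View pics/wrist3.png

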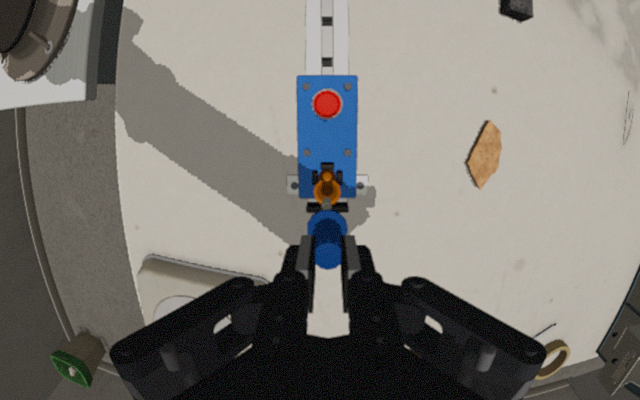

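The wrist view shows the vial at about (327,187) directly beneath the swab (328,235), the knob at (327,104), and the rail running straight along the tool's x axis. I'll measure the rim from the saved frames.

Run:
```python
from h import *
for n in("wrist","scene"):
    z=np.load(n+"3.npz"); p,d=z["p"],z["d"]; W=world(n,uu,vv,d,obs=dict(tcp_pos=z["t"],orientation=z["q"]))
    h=cv2.cvtColor(p,cv2.COLOR_RGB2HSV).astype(int)
    am=(d>0)&(h[...,0]>6)&(h[...,0]<24)&(h[...,1]>90)&(np.linalg.norm(W[...,:2]-[.4975,-.2345],axis=-1)<.03)&(W[...,2]<.1)&(W[...,2]>.04)
    q=W[am]
    for a,b in((.040,.06),(.06,.08),(.08,.086),(.086,.09),(.09,.1)):
        t=q[(q[:,2]>a)&(q[:,2]<=b)]
        if len(t)>3: print(n,a,len(t),t.min(0).round(4),t.max(0).round(4))
    t=q[q[:,2]>.0905]
    # rim outer pts: circle fit on radius 12.5 by least squares of boundary
    from scipy.optimize import least_squares
    hull=cv2.convexHull(t[:,:2].astype(np.float32))[:,0]
    f=lambda c: np.hypot(*(hull-c).T)-.0125
    s=least_squares(f,[.4975,-.2345],loss="soft_l1",f_scale=.001); print("fit",s.x.round(4),np.abs(s.fun).mean().round(4),len(hull))
```

```text
wrist 0.04 86 [ 0.4844 -0.2419  0.0454] [ 0.5111 -0.2199  0.06  ]
wrist 0.06 130 [ 0.4898 -0.2414  0.06  ] [ 0.5068 -0.2264  0.0799]
wrist 0.08 20 [ 0.4942 -0.2408  0.0803] [ 0.5031 -0.2274  0.0857]
wrist 0.086 50 [ 0.4925 -0.2421  0.0862] [ 0.5039 -0.2301  0.0899]
wrist 0.09 351 [ 0.4872 -0.2465  0.09  ] [ 0.5092 -0.224   0.0961]
fit [ 0.4976 -0.2359] 0.001 23
scene 0.04 49 [ 0.4862 -0.2391  0.0401] [ 0.5093 -0.219   0.06  ]
scene 0.06 52 [ 0.4889 -0.2391  0.0602] [ 0.5017 -0.2238  0.0797]
scene 0.08 14 [ 0.4905 -0.2401  0.0804] [ 0.5009 -0.2255  0.0859]
scene 0.086 20 [ 0.4892 -0.2426  0.0865] [ 0.5059 -0.2253  0.0899]
scene 0.09 30 [ 0.4871 -0.2453  0.0903] [ 0.5091 -0.2231  0.0945]
fit [ 0.4978 -0.2335] 0.0013 10
```

arm_command --plan "-0.001 0 0.01 0; 0 0 0.015 0; 0 0 0.01 0; 0 0 0.005 0; 0 0 0.005 0; 0 0 0 0; 0 0 0 0"

```text
clock: 8.6
tcp_pos: [0.4982, -0.2357, 0.1521]
orientation: [2.122, 2.316, 0.0]
contact_force: [0.7, -0.2, -0.5]
grip_width: 0.0133
gripper_force: 39.0
```

arm_command --plan "0 0 0.005 0; 0 0 0.005 0; 0 0 0.005 0; 0 0 0.005 0; 0 0 0 0"

```text
clock: 9.22
tcp_pos: [0.4977, -0.2354, 0.1313]
orientation: [-2.121, -2.316, 0.001]
contact_force: [0.4, 0.2, -0.6]
grip_width: 0.0132
gripper_force: 39.0
```

arm_command --plan "0 0 0.006 0; 0 0 0.006 0; 0 0 0.003 0; 0 0 0.002 0; 0 0 0 0; 0 0 0 0"

```text
clock: 9.98
tcp_pos: [0.4979, -0.2357, 0.1151]
orientation: [-2.122, -2.317, -0.0]
contact_force: [-1.9, 0.2, 4.9]
grip_width: 0.0131
gripper_force: 39.6
```

arm_command --plan "0 0 0.001 0; 0 0 0.001 0; 0 0 0 0"

```text
clock: 10.35
tcp_pos: [0.4983, -0.2368, 0.1147]
orientation: [2.122, 2.315, 0.001]
contact_force: [-5.8, 1.4, 21.0]
grip_width: 0.0131
gripper_force: 41.2
```

arm_command --plan "0 0 0 0; 0 0 0 0; 0 0 0 0; 0 0 0 0; 0 0 -0.02 0; 0 0 -0.025 0; 0 0 -0.02 0; 0 0 0 0; 0 0 0 0" --hand -0.2

```text
clock: 11.48
tcp_pos: [0.4976, -0.2352, 0.177]
orientation: [-2.121, -2.316, 0.0]
contact_force: [-0.2, 0.4, 0.3]
grip_width: 0.0513
gripper_force: 0.0
```

Run:
```python
from h import *
o=r.get_obs()
p,d=eyes.grab_frame("scene"); a=p[150:250,300:460,::-1]; cv2.imwrite("pics/s4.png",cv2.resize(a,None,fx=5,fy=5,interpolation=cv2.INTER_CUBIC))
p,d=eyes.grab_frame("wrist"); W=world("wrist",uu,vv,d,obs=o); h=cv2.cvtColor(p,cv2.COLOR_RGB2HSV).astype(int)
b=(d>0)&(h[...,0]>100)&(h[...,0]<125)&(h[...,1]>110)&(np.linalg.norm(W[...,:2]-[.498,-.2355],axis=-1)<.025)&(W[...,2]>.08); q=W[b]
print(q[:,2].min(),q[:,2].max()); t=q[q[:,2]>q[:,2].max()-.006]; print(((t.min(0)+t.max(0))/2).round(4))
re=(d>0)&((h[...,0]<5)|(h[...,0]>174))&(h[...,1]>110)&(np.linalg.norm(W[...,:2]-[.4905,-.1595],axis=-1)<.03)
q=W[re]; t=q[q[:,2]>.1]; print("knob",len(t),q[:,2].max(),((t.min(0)+t.max(0))/2).round(4))
to([.491,-.1605,.18])
```

```text
0.09435994081135013 0.29272095838960865
[ 0.4973 -0.2204  0.2897]
knob 488 0.10882538812879176 [ 0.4917 -0.1622  0.1063]
t 11.575 tcp [ 0.4974 -0.2352  0.1768] tool d [ 0.075   0.0002 -0.0032] y az 5.04 zax [-0.002  0.    -1.   ] F [ 0.5 -0.  -0.3] w 0.0509
```

View pics/s4.png

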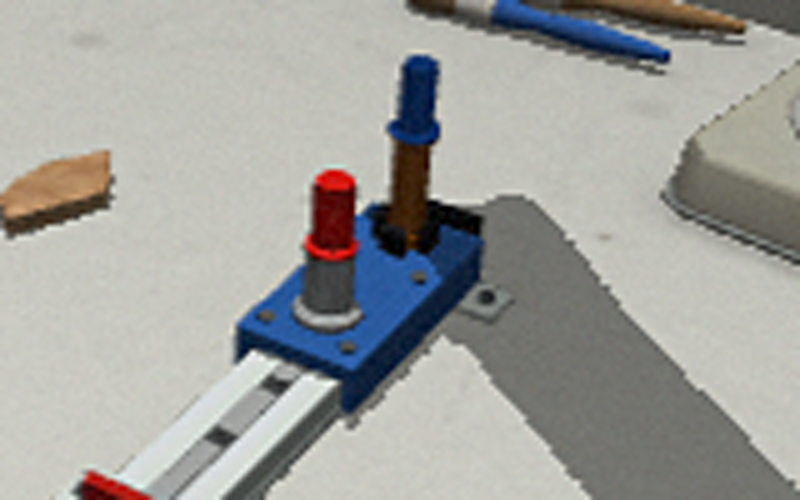

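The picture shows the blue collar sitting on the vial's rim, upright, at about (413,130). The knob is at (332,210). Next I grip the knob.

arm_command --plan "0.025 0 0 0; 0.035 0 0 0; 0.015 0 0 0; 0 0 0.02 0; 0 0 0.025 0; 0 0 0.02 0; 0 0 0.0125 0; 0 0 0.0075 0; 0 0 0 0; 0 0 0 0"

```text
clock: 12.82
tcp_pos: [0.4918, -0.161, 0.0933]
orientation: [2.121, 2.316, 0.001]
contact_force: [0.7, -0.1, 1.0]
grip_width: 0.051
gripper_force: 0.0
```

arm_command --plan "0 0 0 0; 0 0 0 0; 0 0 0 0; 0 0 0 0; 0 0 0 0; 0 0 0 0" --hand 1 --grip_force 60

```text
clock: 13.58
tcp_pos: [0.4909, -0.1609, 0.0933]
orientation: [-2.121, -2.316, -0.0]
contact_force: [-4.3, 0.9, 8.4]
grip_width: 0.012
gripper_force: 58.6
```

arm_command --plan "0 0 -0.004 0; 0 0 -0.005 0; 0 0 -0.005 0; 0 0 -0.004 0; 0 0 0 0; 0 0 0 0"

```text
clock: 14.32
tcp_pos: [0.4908, -0.1608, 0.1105]
orientation: [-2.121, -2.316, 0.001]
contact_force: [-2.2, -1.7, -5.4]
grip_width: 0.0118
gripper_force: 58.7
```

```bash
cat >> h.py <<'E'
def knob(n,c,save=None):
    o=r.get_obs(); p,d=eyes.grab_frame(n); W=world(n,uu,vv,d,obs=o); h=cv2.cvtColor(p,cv2.COLOR_RGB2HSV).astype(int)
    re=(d>0)&((h[...,0]<5)|(h[...,0]>172))&(h[...,1]>100)&(np.linalg.norm(W[...,:2]-c,axis=-1)<.04)&(W[...,2]>.05)
    q=W[re]; print(n,"knob",len(q),"z",np.percentile(q[:,2],[0,2,98,100]).round(4),"mean",q.mean(0).round(4))
    b=(d>0)&(h[...,0]>100)&(h[...,0]<125)&(h[...,1]>110)&(W[...,2]>.03)&(W[...,2]<.045)&(np.linalg.norm(W[...,:2]-c,axis=-1)<.12); q=W[b]
    print(" carriage y",np.percentile(q[:,1],[1,99]).round(4))
    if save: cv2.imwrite(save,p[...,::-1])
E
python3 -c "
from h import *
to([.4909,-.1609,.0933]); knob('wrist',[.491,-.161]); knob('scene',[.491,-.161])"
```

```text
t 14.325 tcp [ 0.4908 -0.1608  0.1105] tool d [-0.0001  0.0001  0.0172] y az 5.03 zax [-0.001  0.    -1.   ] F [-2.2 -1.7 -5.4] w 0.0118
wrist knob 2443 z [0.0867 0.0897 0.2224 0.2259] mean [ 0.4902 -0.1545  0.1427]
 carriage y [-0.232  -0.1312]
scene knob 146 z [0.0878 0.0882 0.2769 0.2834] mean [ 0.4872 -0.1544  0.1195]
 carriage y [-0.2605 -0.1301]
```

arm_command --plan "0.004 0 0 0; 0.007 0 0 0; 0.008 0 0 0; 0.008 0 0 0; 0.008 0 0 0; 0.006 0 0 0; 0.004 0 0 0; 0 0 0 0; 0 0 0 0; 0 0 0 0"

```text
clock: 15.68
tcp_pos: [0.4867, -0.1146, 0.1104]
orientation: [-2.119, -2.316, -0.0]
contact_force: [-5.6, 1.5, -6.1]
grip_width: 0.0116
gripper_force: 58.7
```

```bash
python3 -c "
from h import *
to([.4909-.045*.0877,-.1609+.045*.9962,.0933]); knob('scene',[.487,-.116])"
```

```text
t 15.675 tcp [ 0.4867 -0.1146  0.1104] tool d [-0.0015  0.0002  0.0171] y az 5.08 zax [-0.002  0.002 -1.   ] F [-5.6  1.5 -6.1] w 0.0116
scene knob 146 z [0.0865 0.0874 0.2749 0.3725] mean [ 0.4835 -0.1089  0.1168]
 carriage y [-0.212  -0.0841]
```

arm_command --plan "0 0 0.004 0; 0 0 0.003 0; 0 0 0.003 0; 0 0 0.003 0; 0 0 0 0; 0 0 0 0"

```text
clock: 16.48
tcp_pos: [0.4868, -0.1147, 0.0975]
orientation: [-2.119, -2.316, -0.0]
contact_force: [-4.7, 0.2, -4.8]
grip_width: 0.0114
gripper_force: 59.0
```

arm_command --plan "0 0 0.002 0; 0 0 0.002 0; 0 0 0.001 0; 0 0 0 0; 0 0 0 0"

```text
clock: 17.1
tcp_pos: [0.4869, -0.1153, 0.0934]
orientation: [-2.12, -2.315, -0.001]
contact_force: [-9.0, 1.0, 5.9]
grip_width: 0.0116
gripper_force: 61.1
```

arm_command --plan "0 -0.0005 0.001 0; 0 0 0 0; 0 0 0 0"

```text
clock: 17.48
tcp_pos: [0.4871, -0.1157, 0.0932]
orientation: [-2.121, -2.316, -0.002]
contact_force: [-10.1, 2.0, 14.7]
grip_width: 0.0114
gripper_force: 62.7
```

Run:
```python
from h import *
to([.487,-.1155,.0933]); knob('wrist',[.487,-.116])
knob('scene',[.487,-.116],"pics/s5f.png"); a=cv2.imread("pics/s5f.png")[130:280,270:430]; cv2.imwrite("pics/s5.png",cv2.resize(a,None,fx=4,fy=4,interpolation=cv2.INTER_CUBIC))
```

```text
t 17.475 tcp [ 0.4871 -0.1157  0.0932] tool d [ 0.0002 -0.     -0.0001] y az 5.03 zax [ 0.     0.002 -1.   ] F [-10.1   2.   14.7] w 0.0114
wrist knob 2475 z [0.057  0.0727 0.2064 0.209 ] mean [ 0.4864 -0.109   0.126 ]
 carriage y [-0.1849 -0.0861]
scene knob 145 z [0.0698 0.0708 0.2573 0.2929] mean [ 0.483  -0.1097  0.1003]
 carriage y [-0.2138 -0.0858]
```

View pics/s5.png

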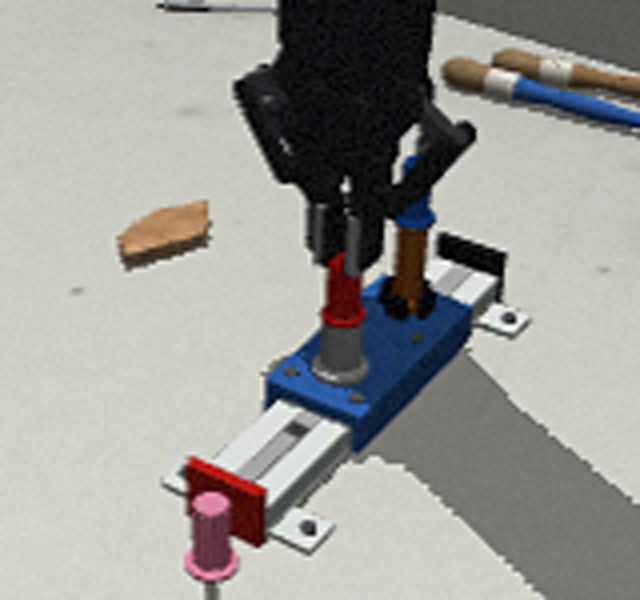

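The picture shows the carriage one hole further along, with one open hole left before the red stop. The knob's collar (343,315) is down on its sleeve at z = 0.070, so the pin is home. The swab is still seated (415,210), and the grip is firm.

```bash
python3 -c "
from bench import ticket
print(ticket.hand_in())"
```

```text
the job is handed in; nothing more can be done
None
```

The job is handed in at about 17.5 s: the blue swab's collar is on the vial's rim, the carriage is one hole nearer the red stop with the pin home, and the gripper still holds the red knob. I never went near the yellow swab, flint or sherd.

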